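# Close up the dish incubator and clear its alarm

## Robot

A 7-joint arm with a two-finger parallel gripper is mounted at the origin on the work surface. World frame = base frame: x ahead of the robot, y to its left, z up, the work surface at z = 0. Lengths are in m, angles in rad, forces in N, time in s.
With the tool pointing down it reaches from about 0.4 to 0.85 m from the base axis. Payload 4.5 kg.
Tool frame: the origin (TCP) lies at the very end of the fingers, on their centre line; the grasp point (between the pads) lies 19 mm behind it; z points along the fingers, y is the line along which they close (so a half turn about z gives the same grasp; the last joint's range is limited). The gripper opens to 88 mm and grips with 3 to 60 N. Pads are 18 mm wide; open, the fingers measure 123 mm over their backs; the gripper's body (75 mm by 187 mm) begins 45 mm behind the grasp point.
Start: joints at [-1.097, 0.689, -0.195, 1.565, 0.157, 0.902, -0.215], TCP at [0.266, 0.566, 0.206] pointing down, gripper open.
Joint ranges: [-3.01, 3.01], [-0.46, 2.08], [-1.47, 1.51], [0.13, 2.56], [-1, 4.14], [0.04, 2.09], [-2.66, 2.66]. Speed limits (rad/s): [2.57, 2.57, 3.14, 3.14, 3.14, 3.14, 3.14].

## Interface

Orientations are given as a unit quaternion [x, y, z, w].
In Python, from plant import r gives the robot as it stands. The module is installed in compiled form; this text tells all that it offers.
- The arm moves only by the shell command python3 -m pendant 'ROWS' [FORCE]. ROWS is JSON, one flat list of numbers, 7 for each row, row after row: the opening, from 0 (shut) to 1 (fully open), then the shift along the tool's x, y, z scaled (see below), then the turn, a rotation vector about the tool's x, y, z scaled (see below). A call has 1 to 12 rows; each row is the pose to reach, as a shift and turn from the pose commanded when the call began, along the tool's axes at that moment; what a row does not reach only later rows make up. The controller multiplies each number of a shift by 0.15 m and each number of a turn by pi/2 rad. A row lasts 1/10 s, in which the tool goes at most 50 mm and 8.59 degrees, less where a joint would pass 70% of its speed; a pose out of reach is approached as far as the arm can. A call with a number of a shift or a turn outside -1 to 1 is refused whole. A call with a gripper value outside its range is refused whole. The fingers move at their own pace and stop on an object; FORCE is the grip in N (left out, the last holds). Time passes only in rows, so rows that repeat a pose let the fingers close. It gives the time, the measured TCP pose, the force, the opening and the grip force at its end, in the units of the state.
- r.get_state(): the state, without advancing time (a new reading comes with each control period).
- r.snapshot(name): name is "side" or "top" or "wrist"; returns a dict with "img" (480x640x3 uint8, red, green, blue), "mtx" (3x3 intrinsics, pixels), "k1" (the pictures are not rectified: a ray, as slopes to the right and down, at radius r is drawn at 1 + k1 r^2 times it, then the intrinsics apply), "cam_to_world" (4x4, takes a point from camera to world coordinates). Camera axes: x right, y up, looking along -z (the intrinsics and any distortion apply to the point x, -y, -z); pixel columns grow to the right and rows downward; lengths in m; the calibration is good to about 2 mm. A picture is of the moment at which its call begins. There is no depth.
- r.finish_job(): hands the job in; it is judged then, once.
The state is a dict: "clock": time; "q": joint angles; "qd": joint speeds; "joint_torque": joint torques, N m; "tool_pos": TCP position; "eef_rot": TCP orientation; "contact_force": force on the tool from outside, world axes, zero at the start; "moment": the same for the moment, N m; "opening": opening from 0.0 (shut) to 1.0 (fully open); "finger_force": force on a finger pad.
Only numpy, scipy, OpenCV 4.12 (cv2) and the standard library are available. Lean on these libraries where they do the work, as an engineer would, in place of code of your own. Each camera call takes 0.05 s, during which the arm holds its last target. There are 200 camera calls.

## Task

The culture dishes are loaded, so close up the bench-top incubator: with your fingertips, push both of its open lids over and down until each lies fully shut on the deck, then press the orange key on its front panel right down and let it go, to clear the lid-open alarm. Work gently from the outside of the lids: do not slam them, force them farther back or touch their clean inner faces, grip or lift nothing, and leave the dishes in the chambers and the things standing beside the incubator where they are.

Things in the scene. Friction and masses are not known exactly. Their poses are not given: they have to be found in the camera images.
- incubator: Off-white two-chamber dish incubator, fixed, 300 (x) x 400 (y) x 105 mm high without lids. Origin: centre of its underside; +x to its back, away from the robot; +y left. x -150 to -60: control panel sloping gently up from 91 to 105 mm; behind it a flat deck at z 105 with two chambers, 120 x 145 mm, 22 deep, centred at x 25, y +-92, each under its own lid. Nothing stands behind the lids.
- lid_left (a joint): Hinge angle of the left lid, left (+y at yaw 0): 0 shut, flat on the deck; grows as the front edge rises; starts at 0.8 to 1.35, stop at 1.55. A friction hinge (0.9 N m) holds the 0.6 kg lid at any angle; 3 to 8 N near the front edge moves it. White slab, 155 mm hinge to front edge, 175 wide, 24 thick, with a grey lip 60 wide, 10 thick, standing 8 out of the front edge.
- lid_left_hinge (a point): Middle of the left lid's hinge line, at (95, +92, 105) mm in the incubator's frame; the hinge line runs along the incubator's y, at the lid's lower rear edge. Site axes are the lid's: with the lid shut they equal the incubator's.
- lid_left_front (a point): Point on the outer (upper) face of the left lid, midway across it, 15 mm behind its front edge: at (-140, 0, 24) mm from the hinge point in the lid's axes. +z is the outer face's normal, pointing up when shut and back, away from the robot, when open. Pushing about here is easiest.
- lid_left_inside (a point): Clean inner face of the left lid: a black seal round a bright aluminium plate, 145 x 165 mm, 2.5 mm thick, part of the lid's underside and facing the robot while the lid is open. Not to be touched by the fingers. This point: middle of the face, at (-77.5, 0, 0) mm from the hinge point in the lid's axes; +z towards the outer face.
- lid_right (a joint): Hinge angle of the right lid, right (-y at yaw 0): 0 shut, flat on the deck; grows as the front edge rises; starts at 0.8 to 1.35, stop at 1.55. A friction hinge (0.9 N m) holds the 0.6 kg lid at any angle; 3 to 8 N near the front edge moves it. White slab, 155 mm hinge to front edge, 175 wide, 24 thick, with a grey lip 60 wide, 10 thick, standing 8 out of the front edge.
- lid_right_hinge (a point): Middle of the right lid's hinge line, at (95, -92, 105) mm in the incubator's frame; the hinge line runs along the incubator's y, at the lid's lower rear edge. Site axes are the lid's: with the lid shut they equal the incubator's.
- lid_right_front (a point): Point on the outer (upper) face of the right lid, midway across it, 15 mm behind its front edge: at (-140, 0, 24) mm from the hinge point in the lid's axes. +z is the outer face's normal, pointing up when shut and back, away from the robot, when open. Pushing about here is easiest.
- lid_right_inside (a point): Clean inner face of the right lid: a black seal round a bright aluminium plate, 145 x 165 mm, 2.5 mm thick, part of the lid's underside and facing the robot while the lid is open. Not to be touched by the fingers. This point: middle of the face, at (-77.5, 0, 0) mm from the hinge point in the lid's axes; +z towards the outer face.
- dish_a: Clear culture dish with cover, 60 mm diameter, 15 mm high, 20 g, loose on the floor of the left chamber (left of its pair); its top is 7 mm below the deck. Origin: centre of its underside, z up.
- dish_b: Clear culture dish with cover, 60 mm diameter, 15 mm high, 20 g, loose on the floor of the left chamber (right of its pair); its top is 7 mm below the deck. Origin: centre of its underside, z up.
- dish_c: Clear culture dish with cover, 60 mm diameter, 15 mm high, 20 g, loose on the floor of the right chamber (left of its pair); its top is 7 mm below the deck. Origin: centre of its underside, z up.
- dish_d: Clear culture dish with cover, 60 mm diameter, 15 mm high, 20 g, loose on the floor of the right chamber (right of its pair); its top is 7 mm below the deck. Origin: centre of its underside, z up.
- reset_key (a joint): Travel of the orange alarm-reset key, a round spring key of 20 mm diameter in a black square, on the middle line of the control panel (at about (-95, 0) mm in the incubator's frame), 6 mm proud of the panel. 0 = up, 0.004 m = fully pressed (along the panel's normal, 9 degrees off vertical); about 5 N presses it right down and it springs back when let go. It counts as pressed beyond 0.002 m.
- reset_key_top (a point): Centre of the orange key's top face; +z out of the panel (up, leaning 9 degrees to the front). The shut lids' front edges are 35 mm behind it and stand 24 mm above the deck.
- tube_rack: White foam rack with blue-capped tubes, 100 (x) x 130 (y) x 120 mm high with the tubes, loose on the bench beside the incubator. Origin: centre of its underside.
- media_bottle: Amber bottle with white cap, 64 mm diameter, 130 mm high, loose and upright on the bench beside the incubator. Origin: centre of its underside.
- dish_stack: Stack of three clear culture dishes, 60 mm diameter, 45 mm high, loose (one piece) on the bench beside the incubator. Origin: centre of its underside.

How it is judged:
By the outcome, as a careful person would: the job done as asked, in the order asked, and still so for the second after the job is handed in, with the robot touching nothing.
It also fails if it takes over 58 s, if anything falls off the work surface, if the arm or the gripper's body presses on something with over 40 N, if the wrist force passes 120 N, or if a joint passes its speed limit or range.

## Working session

There is one attempt and no reset: what is moved stays moved. The work goes in short steps, Python scripts to look and compute and a shell command to move; the robot and the scene stay as the last step left them, time stands still between calls to the robot, and variables do not carry over. Pictures are saved under pics/ and viewed, at most 10 in all, crops included, and the job is handed in when it is done.

```bash
mkdir -p pics
python3 - <<'E'
from plant import r
import cv2,pickle,numpy as np
np.set_printoptions(precision=4,suppress=True)
d={}
for n in("side","top"):
    s=r.snapshot(n);d[n]=s;cv2.imwrite(f"pics/{n}0.png",s["img"][:,:,::-1]);print(n,s["mtx"].tolist(),s["k1"],s["cam_to_world"])
pickle.dump(d,open("s0.pkl","wb"))
s=r.get_state();print({k:np.round(v,3) for k,v in s.items()})
E
```

```text
side [[541.463451939502, 0.0, 322.8508283332059], [0.0, 541.463451939502, 243.21701741516182], [0.0, 0.0, 1.0]] -0.016547728598702658 [[ 0.6997  0.4707 -0.5375 -0.1935]
 [-0.7144  0.4494 -0.5364 -0.6264]
 [-0.0109  0.7593  0.6507  0.9184]
 [ 0.      0.      0.      1.    ]]
top [[616.8701177838665, 0.0, 314.1121216086036], [0.0, 616.8701177838665, 246.35862409547403], [0.0, 0.0, 1.0]] -0.2152366272605442 [[ 0.0002  0.9933 -0.1156  0.3421]
 [-1.      0.0008  0.0057  0.0386]
 [ 0.0058  0.1156  0.9933  1.3146]
 [ 0.      0.      0.      1.    ]]
{'clock': np.float64(0.1), 'q': array([-1.097,  0.69 , -0.194,  1.566,  0.157,  0.903, -0.215]), 'qd': array([-0.001, -0.001, -0.   , -0.004,  0.001, -0.001, -0.003]), 'joint_torque': array([ -0.003, -52.85 ,  -1.272, -15.384,  -0.053,   0.002,   0.   ]), 'tool_pos': array([0.266, 0.565, 0.205]), 'eef_rot': array([ 0.218,  0.976, -0.001, -0.   ]), 'contact_force': array([-0.27 ,  0.813, -0.057]), 'moment': array([-0.03 , -0.025, -0.014]), 'finger_force': np.float64(0.0), 'opening': np.float64(0.997)}
```

View pics/side0.png

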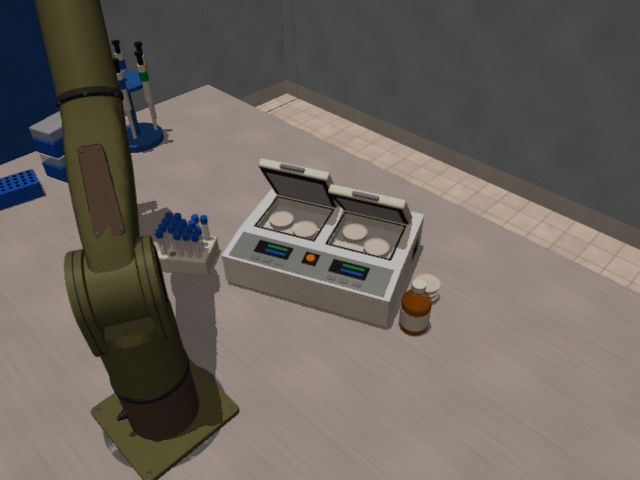

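View pics/top0.png

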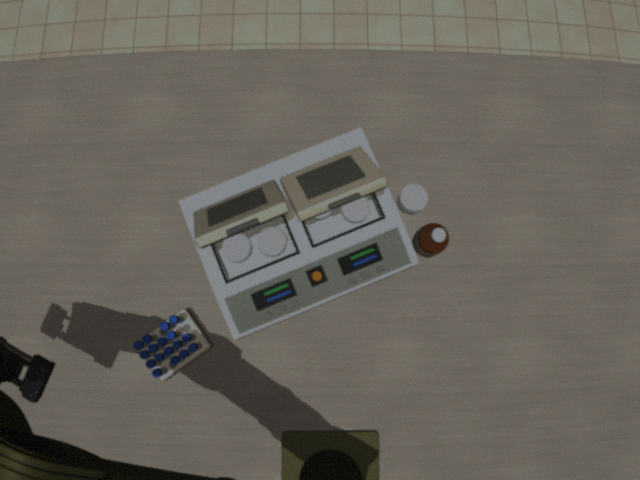

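The side view shows both lids open, with grey lips near (292,168) and (370,190) and the orange key at (311,258). The top view shows the deck corners near (360,128), (179,201), (236,338) and (417,263), the key at (317,276), the rack at (172,345), the bottle at (435,238) and the dish stack at (413,199).

```bash
cat > h.py <<'E'
import cv2,pickle,numpy as np
np.set_printoptions(precision=4,suppress=True)
def ray(s,uv):
    K=s["mtx"];p=(np.array(uv,float)-K[:2,2])/K[0,0]
    p=cv2.undistortPoints(np.array([[uv]],float),K,np.array([s["k1"],0,0,0.]))[0,0]
    T=s["cam_to_world"];return T[:3,3],T[:3,:3]@np.array([p[0],-p[1],-1])
def plane(s,uv,z):
    o,d=ray(s,uv);return o+d*(z-o[2])/d[2]
def tri(a,ua,b,ub):
    o,d=ray(a,ua);p,e=ray(b,ub)
    t=np.linalg.lstsq(np.c_[d,-e],p-o,rcond=None)[0]
    x,y=o+d*t[0],p+e*t[1];return (x+y)/2,np.linalg.norm(x-y)
def proj(s,P):
    T=s["cam_to_world"];c=T[:3,:3].T@(np.array(P)-T[:3,3]);x=np.array([c[0],-c[1]])/-c[2]
    return s["mtx"][:2,:2]@(x*(1+s["k1"]*(x@x)))+s["mtx"][:2,2]
def orange(im):
    h=cv2.cvtColor(im,cv2.COLOR_RGB2HSV);m=cv2.inRange(h,(5,180,150),(18,255,255))
    n,_,st,c=cv2.connectedComponentsWithStats(m);return [(c[i],st[i,4]) for i in range(1,n) if st[i,4]>15]
E
python3 - <<'E'
from h import *
d=pickle.load(open("s0.pkl","rb"));S,T=d["side"],d["top"]
a,b=orange(S["img"]),orange(T["img"]);print(a,b)
A=min(a,key=lambda q:np.hypot(*(q[0]-(311,258))))[0];B=min(b,key=lambda q:np.hypot(*(q[0]-(317,276))))[0]
print("key",tri(S,A,T,B))
for uv,z in(((360,128),.105),((179,201),.105),((236,338),.091),((417,263),.091)):print(uv,plane(T,uv,z))
for n,uv,z in(("bottle",(439,235),.13),("stack",(413,199),.045)):print(n,plane(T,uv,z))
i=S["img"][150:240,240:430];j=T["img"][130:290,180:400]
o=np.zeros((600,800,3),np.uint8)
i=cv2.resize(i,None,fx=4,fy=4)[:,:760][:284];o[:284,:760]=i
j=cv2.resize(T["img"][140:255,185:395],None,fx=2.7,fy=2.7);o[288:288+310,:567]=j[:310]
cv2.imwrite("pics/c0.png",o[:,:,::-1])
E
```

```text
[(array([309.975, 257.425]), np.int32(40))] []Traceback (most recent call last):
  File "<stdin>", line 4, in <module>
ValueError: min() iterable argument is empty
```

```bash
sed -i 's/(5,180,150),(18,255,255)/(4,150,110),(22,255,255)/' h.py
python3 - <<'E'
from h import *
d=pickle.load(open("s0.pkl","rb"));S,T=d["side"],d["top"]
a,b=orange(S["img"]),orange(T["img"]);print(a,b)
A=min(a,key=lambda q:np.hypot(*(q[0]-(311,258))))[0];B=min(b,key=lambda q:np.hypot(*(q[0]-(317,276))))[0]
print("key",tri(S,A,T,B))
for uv,z in(((360,128),.105),((179,201),.105),((236,338),.091),((417,263),.091)):print(uv,plane(T,uv,z))
for n,uv,z in(("bottle",(439,235),.13),("stack",(413,199),.045)):print(n,plane(T,uv,z))
o=np.zeros((600,800,3),np.uint8)
i=cv2.resize(S["img"][150:221,240:430],None,fx=4,fy=4);o[:284,:760]=i
j=cv2.resize(T["img"][140:255,185:395],None,fx=2.7,fy=2.7);o[288:288+310,:567]=j[:310]
cv2.imwrite("pics/c0.png",o[:,:,::-1])
E
```

```text
[(array([310.04, 257.06]), np.int32(50))] [(array([316.4364, 275.6727]), np.int32(55))]
key (array([0.4235, 0.0282, 0.108 ]), np.float64(0.003154602651773334))
(360, 128) [ 0.726  -0.0619  0.105 ]
(179, 201) [0.5745 0.3036 0.105 ]
(236, 338) [0.3019 0.1861 0.091 ]
(417, 263) [ 0.4511 -0.1747  0.091 ]
bottle [ 0.5026 -0.2126  0.13  ]
stack [ 0.5905 -0.177   0.045 ]
```

View pics/c0.png

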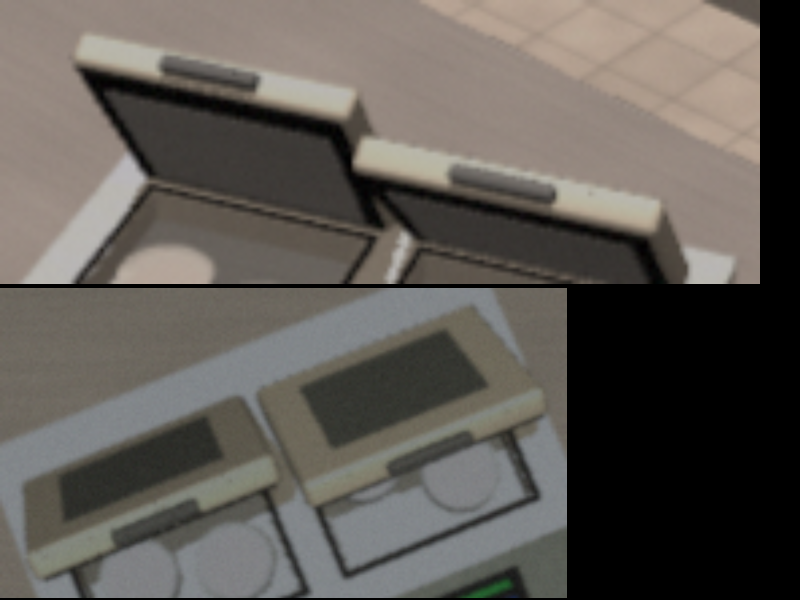

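The crops show the left lid's lip centred at side (292,168) and top (243,227), and the right lid's at side (365,196) and top (344,201). The left lid is the steeper of the two.

```bash
cat >> h.py <<'E'
yaw=np.radians(22.7);C=np.array([.5134,.0633,0])
R=np.array([[np.cos(yaw),-np.sin(yaw),0],[np.sin(yaw),np.cos(yaw),0],[0,0,1]])
def toI(p): return R.T@(np.array(p)-C)
def toW(p): return R@np.array(p)+C
E
python3 - <<'E'
from h import *
d=pickle.load(open("s0.pkl","rb"));S,T=d["side"],d["top"]
print(toI([.4235,.0282,.108]))
for n,y,u,v in(("L",.092,(292.5,168.2),(243.1,226.7)),("R",-.092,(365.5,196),(344.3,201.5))):
    P,e=tri(S,u,T,v);I=toI(P);x,z=I[0]-.095,I[2]-.105;r_=np.hypot(x,z)
    print(n,P,e,"inc",I,"r",r_,"ang",np.arctan2(z,-x)-np.arctan2(.012,.16))
for n,u,v in(("Lup-l",(261,159.5),(194.5,237)),("Lup-r",(329.5,173),(287,209)),("Rup-l",(330,184.5),(300,216)),("Rup-r",(405,200),(386,178))):
    P,e=tri(S,u,T,v);I=toI(P);x,z=I[0]-.095,I[2]-.105
    print(n,e,I,np.hypot(x,z),np.arctan2(z,-x)-np.arctan2(.024,.155))
E
```

```text
[-0.0965  0.0023  0.108 ]
L [0.4997 0.1575 0.2491] 0.00238384128395245 inc [0.0237 0.0922 0.2491] r 0.16074228472990235 ang 1.036583456159121
R [ 0.5474 -0.0206  0.2349] 0.0021267653110407995 inc [-0.001  -0.0905  0.2349] r 0.16151226849370362 ang 0.8595817984365223
Lup-l 0.004522465557039356 [0.0406 0.1799 0.2431] 0.1484171687976825 1.042203129046283
Lup-r 0.005224194047721886 [0.0236 0.0061 0.2556] 0.16669771704270506 0.9745786081327819
Rup-l 0.003011746867173005 [ 0.0039 -0.007   0.2414] 0.16402459129913513 0.8283279028678698
Rup-r 0.0028458159417702167 [ 0.009  -0.1754  0.2397] 0.15979543029582735 0.8485774087640823
```

```bash
python3 -m pendant '[0,-0.2,-0.1,-0.3,0,0,0, 0,-0.4,-0.2,-0.6,0,0,0, 0,-0.6,-0.3,-0.9,0,0,0, 0,-0.8,-0.4,-0.9,0,0,0, 0,-0.93,-0.49,-0.9,0,0,0, 0,-0.93,-0.49,-0.9,0,0,0]' && python3 -m pendant '[0,-0.3,-0.16,0,0,0,0, 0,-0.6,-0.32,0,0,0,0, 0,-0.93,-0.49,0,0,0,0, 0,-0.93,-0.49,0,0,0,0]' && python3 -m pendant '[0,-0.3,-0.16,0,0,0,-0.09, 0,-0.6,-0.32,0,0,0,-0.18, 0,-0.93,-0.49,0,0,0,-0.27, 0,-0.93,-0.49,0,0,0,-0.36, 0,-0.93,-0.49,0,0,0,-0.45, 0,-0.93,-0.49,0,0,0,-0.53, 0,-0.93,-0.49,0,0,0,-0.532, 0,-0.93,-0.49,0,0,0,-0.532]'
```

```text
clock: 0.7
tool_pos: [0.3644, 0.4356, 0.3412]
eef_rot: [0.222, 0.975, -0.001, 0.001]
contact_force: [-0.5, 0.4, -0.0]
opening: 0.478
finger_force: 0.0
clock: 1.1
tool_pos: [0.4598, 0.3077, 0.3399]
eef_rot: [0.223, 0.975, -0.002, 0.001]
contact_force: [0.1, 0.1, -1.4]
opening: 0.114
finger_force: 0.0
clock: 1.9
tool_pos: [0.5503, 0.1891, 0.3403]
eef_rot: [-0.196, 0.981, 0.0, -0.001]
contact_force: [0.7, 0.0, 1.2]
opening: 0.002
finger_force: 0.0
```

```bash
python3 -m pendant '[0,0,0,0.25,0,0,0, 0,0,0,0.5,0,0,0, 0,0,0,0.66,0,0,0, 0,0,0,0.66,0,0,0]'
cat > arc.py <<'E'
from plant import r
from h import *
import sys
th0=float(sys.argv[1]);p=toI(r.get_state()["tool_pos"]);print("inc",p)
for t in np.arange(th0,-.06,-.05):
    q=np.array([.104-.14*np.cos(t)+.024*np.sin(t),0,.105+.14*np.sin(t)+.024*np.cos(t)])
    print(round(t,2),np.array([-(q[0]-p[0]),-(q[2]-p[2])])/.15)
E
python3 arc.py 1.03
python3 - <<'E'
from plant import r
import cv2
cv2.imwrite("pics/s1.png",cv2.resize(r.snapshot("side")["img"][100:300,200:460,::-1],None,fx=3,fy=3))
E
```

```text
clock: 2.3
tool_pos: [0.5483, 0.1873, 0.2384]
eef_rot: [-0.196, 0.981, -0.001, -0.004]
contact_force: [-0.4, 0.7, 0.4]
opening: 0.006
finger_force: 0.0
inc [0.0801 0.1009 0.2384]
1.03 [0.1838 0.0071]
0.98 [0.2274 0.0254]
0.93 [0.2701 0.0458]
0.88 [0.3118 0.0683]
0.83 [0.3522 0.0929]
0.78 [0.3914 0.1195]
0.73 [0.4292 0.148 ]
0.68 [0.4656 0.1784]
0.63 [0.5003 0.2105]
0.58 [0.5334 0.2443]
0.53 [0.5648 0.2798]
0.48 [0.5944 0.3167]
0.43 [0.6221 0.3551]
0.38 [0.6478 0.3949]
0.33 [0.6716 0.4358]
0.28 [0.6932 0.4779]
0.23 [0.7127 0.5211]
0.18 [0.73   0.5651]
0.13 [0.7451 0.61  ]
0.08 [0.758  0.6556]
0.03 [0.7685 0.7017]
-0.02 [0.7768 0.7483]
```

View pics/s1.png

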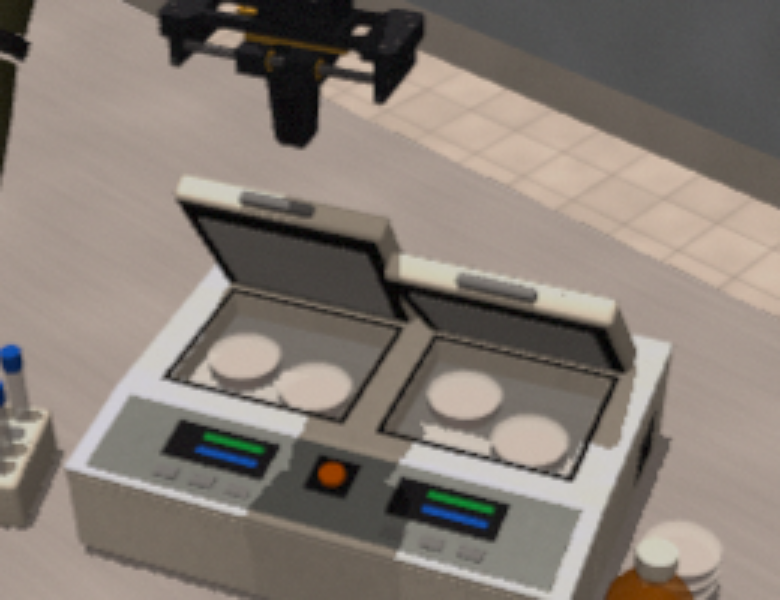

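```bash
python3 -m pendant '[0,0.04,0,0,0,0,0, 0,0.08,0,0,0,0,0, 0,0.12,0,0,0,0,0, 0,0.145,0,0.005,0,0,0, 0,0.165,0,0.006,0,0,0, 0,0.184,0,0.007,0,0,0, 0,0.206,0,0.016,0,0,0, 0,0.227,0,0.025,0,0,0, 0,0.249,0,0.035,0,0,0, 0,0.27,0,0.046,0,0,0, 0,0.291,0,0.057,0,0,0, 0,0.312,0,0.068,0,0,0]'; python3 arc.py .88
python3 - <<'E'
from plant import r
import cv2
cv2.imwrite("pics/s2.png",cv2.resize(r.snapshot("side")["img"][100:300,200:460,::-1],None,fx=3,fy=3))
E
```

```text
clock: 3.55
tool_pos: [0.5074, 0.1697, 0.2313]
eef_rot: [-0.197, 0.98, 0.0, -0.0]
contact_force: [-0.2, 0.8, -0.6]
opening: 0.003
finger_force: 0.0
inc [0.0356 0.1005 0.2313]
0.88 [0.0152 0.0209]
0.83 [0.0556 0.0454]
0.78 [0.0948 0.072 ]
0.73 [0.1326 0.1005]
0.68 [0.1689 0.1309]
0.63 [0.2037 0.163 ]
0.58 [0.2368 0.1968]
0.53 [0.2682 0.2323]
0.48 [0.2978 0.2692]
0.43 [0.3255 0.3076]
0.38 [0.3512 0.3474]
0.33 [0.3749 0.3884]
0.28 [0.3966 0.4305]
0.23 [0.4161 0.4736]
0.18 [0.4334 0.5177]
0.13 [0.4485 0.5625]
0.08 [0.4614 0.6081]
0.03 [0.4719 0.6542]
-0.02 [0.4802 0.7009]
```

View pics/s2.png

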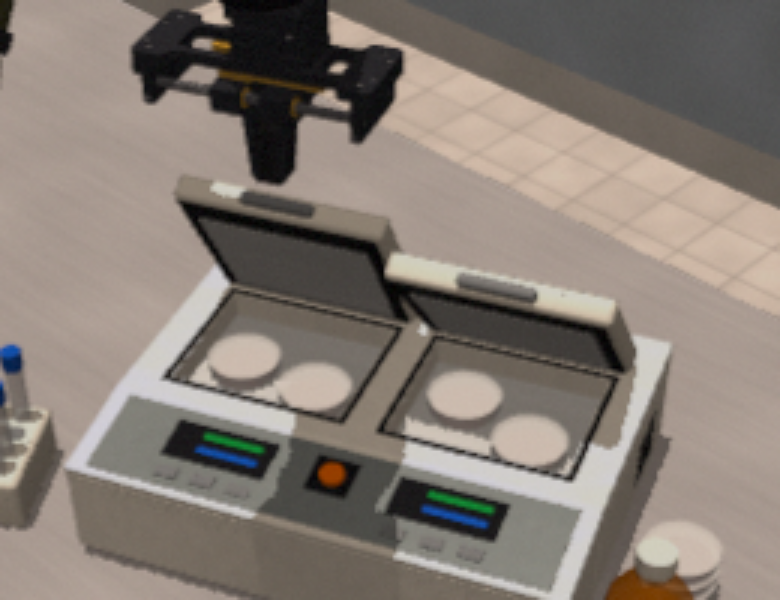

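The tip, at crop (270,183), is still just behind and above the left lid's edge. The lid hasn't moved and there's no contact force, so I'll check my lid and tool positions against each other.

Run:
```python
from h import *
from plant import r
d={n:r.snapshot(n) for n in("side","top")};pickle.dump(d,open("s1.pkl","wb"))
st=r.get_state();P=st["tool_pos"];print(P,st["contact_force"])
for n in d:
    s=d[n];print(n,"tcp",proj(s,P))
    for th in(.85,.95,1.03,1.1):
        f=lambda x,y,z:proj(s,toW([.095+x*np.cos(th)+z*np.sin(th),.092+y,.105-x*np.sin(th)+z*np.cos(th)]))
        print(th,"upL",f(-.155,.0875,.024),"upR",f(-.155,-.0875,.024),"lip",f(-.163,0,.012))
    print("hinge corners",[proj(s,toW([x,y,.105])) for x,y in((.15,.2),(.15,-.2),(-.06,.2),(-.06,-.2))])
o=np.zeros((600,800,3),np.uint8)
o[:300,:400]=cv2.resize(d["side"]["img"][130:205,240:340],None,fx=4,fy=4)
o[300:,:800]=cv2.resize(d["top"]["img"][130:280,180:380],None,fx=4,fy=4)[:300]
o[:300,400:]=cv2.resize(d["top"]["img"][205:280,180:280],None,fx=4,fy=4)
cv2.imwrite("pics/c1.png",o[:,:,::-1])
```

```text
[0.5075 0.1697 0.2314] [-1.0854 -0.2232  0.7724]
side tcp [292.2341 171.3073]
0.85 upL [256.5248 168.0739] upR [326.9505 183.2601] lip [288.4372 179.5181]
0.95 upL [258.8995 162.2477] upR [329.1579 177.1319] lip [290.706  172.9768]
1.03 upL [260.9232 157.879 ] upR [330.9949 172.5232] lip [292.6443 168.0075]
1.1 upL [262.7687 154.2987] upR [332.6403 168.7362] lip [294.415  163.8867]
hinge corners [array([277.9654, 182.0931]), array([425.6123, 214.808 ]), array([240.3844, 228.4842]), array([402.8678, 269.8004])]
top tcp [236.9949 224.3289]
0.85 upL [200.5888 253.8222] upR [291.9914 215.9781] lip [249.3461 242.4176]
0.95 upL [197.0125 246.2447] upR [288.9105 208.2067] lip [245.9634 234.7247]
1.03 upL [194.1319 239.927 ] upR [286.334  201.7722] lip [243.1587 228.2546]
1.1 upL [191.6203 234.2605] upR [284.0176 196.0328] lip [240.6543 222.4112]
hinge corners [array([177.9886, 200.9776]), array([360.6918, 126.6074]), array([216.0045, 297.7851]), array([402.349, 220.369])]
```

View pics/c1.png

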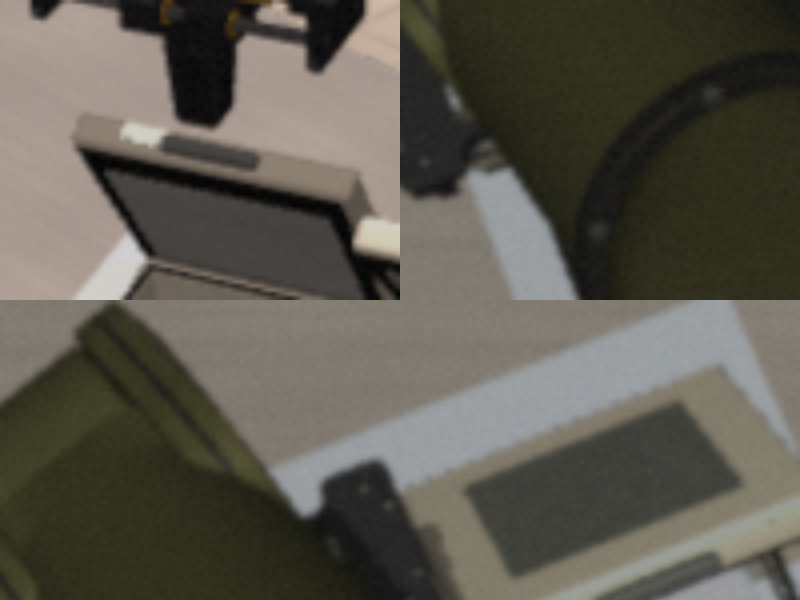

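The tip shows at side (289,161), but the reported TCP projects to (292,171). I'll check the tool with the wrist camera.

Run:
```python
from h import *
from plant import r
from scipy.spatial.transform import Rotation as Ro
s=r.snapshot("wrist");st=r.get_state();P=st["tool_pos"];M=Ro.from_quat(st["eef_rot"]).as_matrix()
im=s["img"].copy()
for dz,c in((0,(255,0,0)),(-.02,(0,255,0)),(-.04,(0,0,255))):
    uv=proj(s,P+M@[0,0,dz]);print(dz,uv);cv2.circle(im,tuple(int(round(v)) for v in uv),4,c,1)
T=s["cam_to_world"];print("cam in tool",M.T@(T[:3,3]-P));print(M.T@T[:3,:3])
cv2.imwrite("pics/w1.png",im[:,:,::-1])
d=pickle.load(open("s0.pkl","rb"));P0=np.array([.266,.565,.205]);M0=Ro.from_quat([.218,.976,-.001,0]).as_matrix()
for y in(-.053,.053):print("s0 top tip",[proj(d["top"],P0+M0@[0,y,z]) for z in(0,-.02)])
```

```text
0 [321.138  278.7967]
-0.02 [321.3312 295.0421]
-0.04 [321.5688 315.0824]
cam in tool [ 0.0848 -0.0011 -0.1797]
[[-0.0003  0.9465  0.3228]
 [ 1.     -0.0001  0.0014]
 [ 0.0014  0.3228 -0.9465]]
s0 top tip [array([ 53.5126, 367.7528]), array([ 49.1952, 368.5152])]
s0 top tip [array([  8.1551, 341.7084]), array([  3.3057, 341.9904])]
```

View pics/w1.png

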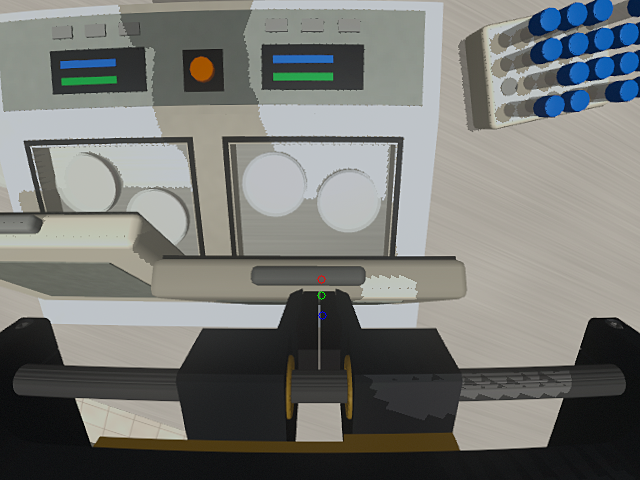

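The wrist view shows the shut fingertips ending at row 290, above the left lid's front edge (rows 258–300). The key is at (202,69).

Run:
```python
from h import *
from plant import r
from scipy.spatial.transform import Rotation as Ro
s=r.snapshot("wrist");st=r.get_state();P=st["tool_pos"];M=Ro.from_quat(st["eef_rot"]).as_matrix()
print("key via wrist",plane(s,(202,69),.1056),"side",plane(pickle.load(open("s1.pkl","rb"))["side"],(310,257),.1056))
S=pickle.load(open("s1.pkl","rb"))["side"]
for nm,c,uv in(("wrist",s,(320,290)),("side",S,(289.3,161))):
    o,d=ray(c,uv);o=M.T@(o-P);d=M.T@d
    for x in(-.009,0,.009):
        k=(x-o[0])/d[0];print(nm,"x",x,o+d*k)
P_,e=tri(s,(320,290),S,(289.3,161));print(M.T@(P_-P),e)
L,e=tri(s,(308,275),S,(292.5,168.2));print("lip tri",toI(L),e)
```

```text
key via wrist [0.4253 0.0289 0.1056] side [0.4241 0.0312 0.1056]
wrist x -0.009 [-0.009  -0.0006  0.003 ]
wrist x 0 [ 0.     -0.0007 -0.0145]
wrist x 0.009 [ 0.009  -0.0007 -0.0321]
side x -0.009 [-0.009   0.0106 -0.0198]
side x 0 [ 0.      0.0061 -0.026 ]
side x 0.009 [ 0.009   0.0017 -0.0323]
[ 0.0107 -0.0001 -0.0341] 0.0017836284415679836
lip tri [0.026  0.0939 0.2475] 0.0013523384929471061
```

Both views put the real fingertip end about 32 mm behind the reported TCP, near z 0.263 here, which explains why there was no contact. I'll back off, lower by that amount and feel for the face.

```bash
python3 -m pendant '[0,-0.1,0.03,0,0,0,0, 0,-0.2,0.05,0,0,0,0, 0,-0.33,0.05,0,0,0,0, 0,-0.33,0.05,0.08,0,0,0, 0,-0.33,0.05,0.176,0,0,0, 0,-0.28,0.05,0.176,0,0,0, 0,-0.24,0.05,0.176,0,0,0, 0,-0.21,0.05,0.176,0,0,0, 0,-0.18,0.05,0.176,0,0,0, 0,-0.16,0.05,0.176,0,0,0, 0,-0.14,0.05,0.176,0,0,0, 0,-0.13,0.05,0.176,0,0,0]'
python3 -m pendant '[0,0.015,0,0.006,0,0,0, 0,0.03,0,0.012,0,0,0, 0,0.045,0,0.018,0,0,0]'
```

```text
clock: 5.0
tool_pos: [0.5231, 0.1844, 0.2054]
eef_rot: [-0.197, 0.98, 0.0, 0.001]
contact_force: [2.4, 0.6, -0.1]
opening: 0.004
finger_force: 0.8
clock: 5.3
tool_pos: [0.5181, 0.1823, 0.203]
eef_rot: [-0.197, 0.981, 0.001, 0.002]
contact_force: [3.6, 1.4, 1.7]
opening: 0.002
finger_force: 2.4
```

Contact came where predicted, so the offset holds. Now I'll follow the arc.

```bash
cat > arc.py <<'E'
from plant import r
from h import *
import sys
th0=float(sys.argv[1]);st=r.get_state();p=toI(st["tool_pos"]);c=p+[-.0107,0,.032];print("inc",p,st["contact_force"])
x,z=c[0]-.095,c[2]-.105;rr=np.hypot(x,z);print("r",rr,"th",np.arctan2(z,-x)-np.arcsin(.024/rr))
for t in np.arange(th0,-.06,-.05):
    q=np.array([.1057-.14*np.cos(t)+.024*np.sin(t),0,.073+.14*np.sin(t)+.024*np.cos(t)])
    print(round(t,2),np.array([-(q[0]-p[0]),-(q[2]-p[2])])/.15)
E
python3 arc.py 1.0
```

```text
inc [0.0503 0.108  0.203 ] [3.5674 1.4403 1.6857]
r 0.14136348236504592 th 0.9972388985079739
1.0 [ 0.0001 -0.0049]
0.95 [0.0432 0.0147]
0.9 [0.0853 0.0364]
0.85 [0.1262 0.0601]
0.8 [0.1659 0.0859]
0.75 [0.2043 0.1137]
0.7 [0.2412 0.1433]
0.65 [0.2766 0.1747]
0.6 [0.3104 0.2079]
0.55 [0.3425 0.2427]
0.5 [0.3728 0.2791]
0.45 [0.4013 0.3169]
0.4 [0.4278 0.3561]
0.35 [0.4523 0.3966]
0.3 [0.4748 0.4383]
0.25 [0.4952 0.481 ]
0.2 [0.5134 0.5247]
0.15 [0.5294 0.5693]
0.1 [0.5431 0.6146]
0.05 [0.5546 0.6605]
-0.0 [0.5638 0.7069]
-0.05 [0.5706 0.7538]
```

```bash
python3 -m pendant '[0,0.043,0,0.015,0,0,0, 0,0.085,0,0.036,0,0,0, 0,0.126,0,0.06,0,0,0, 0,0.166,0,0.086,0,0,0, 0,0.204,0,0.114,0,0,0, 0,0.241,0,0.143,0,0,0, 0,0.277,0,0.175,0,0,0, 0,0.31,0,0.208,0,0,0, 0,0.342,0,0.243,0,0,0, 0,0.373,0,0.279,0,0,0, 0,0.401,0,0.317,0,0,0, 0,0.428,0,0.356,0,0,0]'; python3 arc.py .4
```

```text
clock: 6.5
tool_pos: [0.4567, 0.1568, 0.1485]
eef_rot: [-0.197, 0.98, 0.0, -0.0]
contact_force: [1.8, 1.5, 1.9]
opening: 0.005
finger_force: 1.5
inc [-0.0162  0.1081  0.1485] [1.8083 1.4626 1.9446]
r 0.14342645279666122 th 0.38629051673832404
0.4 [-0.0156 -0.0075]
0.35 [0.0089 0.033 ]
0.3 [0.0314 0.0747]
0.25 [0.0518 0.1174]
0.2 [0.07   0.1611]
0.15 [0.086  0.2057]
0.1 [0.0997 0.251 ]
0.05 [0.1112 0.2969]
0.0 [0.1204 0.3434]
-0.05 [0.1272 0.3902]
```

```bash
python3 -m pendant '[0,0.005,0,0.03,0,0,0, 0,0.015,0,0.05,0,0,0, 0,0.027,0,0.075,0,0,0, 0,0.04,0,0.1,0,0,0, 0,0.05,0,0.125,0,0,0, 0,0.06,0,0.15,0,0,0, 0,0.068,0,0.175,0,0,0, 0,0.075,0,0.2,0,0,0, 0,0.08,0,0.225,0,0,0, 0,0.085,0,0.25,0,0,0, 0,0.09,0,0.275,0,0,0, 0,0.09,0,0.295,0,0,0]'; python3 arc.py .05
```

```text
clock: 7.7
tool_pos: [0.4445, 0.1515, 0.1044]
eef_rot: [-0.197, 0.98, -0.0, -0.0]
contact_force: [-1.9, -1.2, 3.8]
opening: 0.004
finger_force: 1.7
inc [-0.0295  0.1079  0.1044] [-1.864  -1.1682  3.7588]
r 0.13882408271618144 th 0.05404528948521459
0.05 [0.0226 0.0026]
0.0 [0.0317 0.049 ]
-0.05 [0.0386 0.0959]
```

```bash
python3 -m pendant '[0,0.005,0,0.01,0,0,0, 0,0.005,0,0.02,0,0,0, 0,0.005,0,0.03,0,0,0, 0,0.005,0,0.04,0,0,0, 0,0.005,0,0.05,0,0,0, 0,0.005,0,0.06,0,0,0, 0,0.005,0,0.065,0,0,0]'
```

```text
clock: 8.4
tool_pos: [0.4441, 0.1514, 0.0963]
eef_rot: [-0.197, 0.98, -0.0, 0.0]
contact_force: [-6.4, -1.8, 30.1]
opening: 0.008
finger_force: 14.8
```

```bash
python3 -m pendant '[0,0,0,-0.1,0,0,0, 0,0,0,-0.4,0,0,0, 0,0,0,-0.7,0,0,0, 0,0,0,-1,0,0,0, 0,-0.3,0,-1,0,0,0, 0,-0.6,-0.2,-1,0,0,0, 0,-0.7,-0.5,-1,0,0,0, 0,-0.7,-0.5,-1,0,0,0]' && python3 -m pendant '[0,0,-0.3,0,0,0,0, 0,0,-0.6,0,0,0,0, 0,0,-0.89,0,0,0,0, 0,0,-0.89,0,0,0,0, 0,0,-0.89,0.17,0,0,0, 0,0,-0.89,0.34,0,0,0, 0,0,-0.89,0.34,0,0,0]'; python3 arc.py .85|head -4;  python3 - <<'E'
from plant import r
import cv2
cv2.imwrite("pics/s3.png",cv2.resize(r.snapshot("side")["img"][100:300,200:460,::-1],None,fx=3,fy=3))
E
```

```text
clock: 9.2
tool_pos: [0.5762, 0.1158, 0.2443]
eef_rot: [-0.191, 0.982, -0.002, 0.002]
contact_force: [-0.6, -0.8, -0.6]
opening: 0.009
finger_force: 0.0
clock: 9.9
tool_pos: [0.6192, -0.0003, 0.1908]
eef_rot: [-0.197, 0.98, 0.001, -0.003]
contact_force: [-0.9, 0.8, -0.1]
opening: 0.007
finger_force: 0.0
inc [ 0.073  -0.0995  0.1908] [-0.864   0.8489 -0.0609]
r 0.12222211920816729 th 1.1025859001264178
0.85 [ 0.278  -0.0216]
0.8 [0.3177 0.0042]
```

View pics/s3.png

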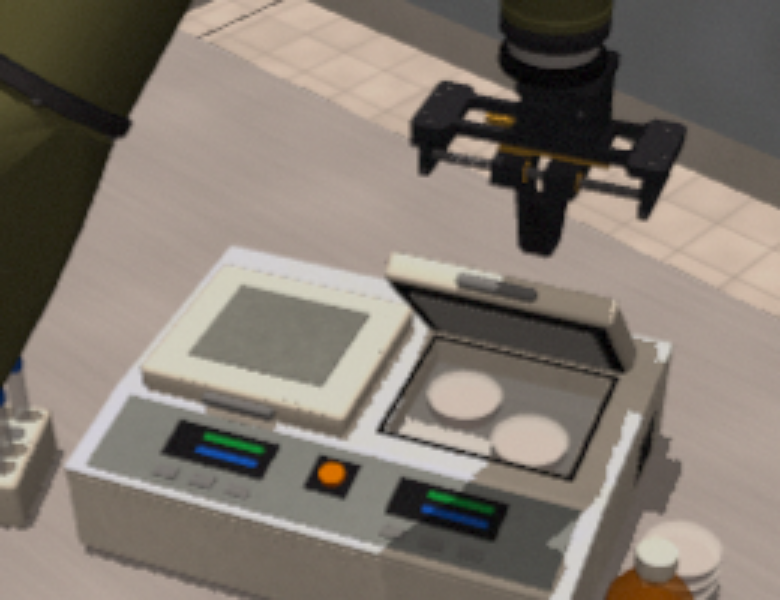

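The left lid is flat on the deck, and the tip is behind the right lid at crop (537,250). Now the right lid.

```bash
python3 -m pendant '[0,0.06,0,-0.01,0,0,0, 0,0.12,0,-0.02,0,0,0, 0,0.17,0,-0.02,0,0,0, 0,0.2,0,-0.02,0,0,0, 0,0.22,0,-0.02,0,0,0, 0,0.24,0,-0.02,0,0,0, 0,0.26,0,-0.02,0,0,0, 0,0.275,0,-0.02,0,0,0, 0,0.29,0,-0.013,0,0,0, 0,0.305,0,-0.004,0,0,0, 0,0.318,0,0.004,0,0,0]'; python3 arc.py .8
```

```text
clock: 11.05
tool_pos: [0.5793, -0.0181, 0.1943]
eef_rot: [-0.197, 0.98, 0.0, 0.002]
contact_force: [1.8, 1.0, 3.5]
opening: 0.0
finger_force: 2.3
inc [ 0.0294 -0.1005  0.1943] [1.7916 0.982  3.5179]
r 0.14326886981074022 th 0.8407345831873692
0.8 [0.0267 0.0273]
0.75 [0.0651 0.0551]
0.7 [0.102  0.0847]
0.65 [0.1374 0.1161]
0.6 [0.1712 0.1493]
0.55 [0.2033 0.1841]
0.5 [0.2336 0.2205]
0.45 [0.2621 0.2583]
0.4 [0.2886 0.2975]
0.35 [0.3131 0.338 ]
0.3 [0.3356 0.3797]
0.25 [0.356  0.4224]
0.2 [0.3742 0.4661]
0.15 [0.3902 0.5107]
0.1 [0.4039 0.556 ]
0.05 [0.4154 0.6019]
-0.0 [0.4246 0.6483]
-0.05 [0.4314 0.6952]
```

```bash
python3 -m pendant '[0,0.027,0,0.027,0,0,0, 0,0.065,0,0.055,0,0,0, 0,0.102,0,0.085,0,0,0, 0,0.137,0,0.116,0,0,0, 0,0.171,0,0.149,0,0,0, 0,0.203,0,0.184,0,0,0, 0,0.233,0,0.22,0,0,0, 0,0.26,0,0.258,0,0,0, 0,0.285,0,0.297,0,0,0, 0,0.305,0,0.325,0,0,0, 0,0.322,0,0.355,0,0,0, 0,0.335,0,0.38,0,0,0]'; python3 arc.py .3
```

```text
clock: 12.25
tool_pos: [0.5308, -0.0382, 0.136]
eef_rot: [-0.197, 0.98, 0.0, -0.0]
contact_force: [0.7, 1.1, 3.1]
opening: 0.004
finger_force: 1.6
inc [-0.0231 -0.1004  0.136 ] [0.7371 1.1059 3.1014]
r 0.14335250012325754 th 0.2864196499290562
0.3 [-0.0142 -0.009 ]
0.25 [0.0061 0.0337]
0.2 [0.0243 0.0774]
0.15 [0.0403 0.122 ]
0.1 [0.0541 0.1673]
0.05 [0.0656 0.2132]
0.0 [0.0747 0.2597]
-0.05 [0.0816 0.3065]
```

```bash
python3 -m pendant '[0,0.005,0,0.025,0,0,0, 0,0.012,0,0.05,0,0,0, 0,0.02,0,0.075,0,0,0, 0,0.03,0,0.1,0,0,0, 0,0.038,0,0.125,0,0,0, 0,0.045,0,0.15,0,0,0, 0,0.05,0,0.17,0,0,0, 0,0.053,0,0.19,0,0,0, 0,0.055,0,0.205,0,0,0, 0,0.055,0,0.22,0,0,0]' && python3 -m pendant '[0,0,0,0.01,0,0,0, 0,0,0,0.02,0,0,0, 0,0,0,0.03,0,0,0, 0,0,0,0.04,0,0,0, 0,0,0,0.05,0,0,0]'; python3 arc.py 0
```

```text
clock: 13.25
tool_pos: [0.5234, -0.0415, 0.1032]
eef_rot: [-0.197, 0.98, -0.0, -0.0]
contact_force: [-2.6, -1.3, 4.8]
opening: 0.003
finger_force: 1.7
clock: 13.75
tool_pos: [0.5234, -0.0415, 0.0963]
eef_rot: [-0.197, 0.98, -0.0, -0.0]
contact_force: [-7.0, -1.4, 23.6]
opening: 0.008
finger_force: 11.8
inc [-0.0312 -0.1005  0.0963] [-6.974  -1.434  23.5999]
r 0.13885527867771907 th -0.004797072465775459
0.0 [ 0.0208 -0.0044]
-0.05 [0.0276 0.0425]
```

Both lids bottom out at the same height. Next is the key: up, across, then down to just above it.

```bash
python3 -m pendant '[0,0,0,-0.1,0,0,0, 0,0,0,-0.4,0,0,0, 0,0.2,0.3,-0.4,0,0,0, 0,0.46,0.55,-0.4,0,0,0, 0,0.46,0.68,-0.4,0,0,0, 0,0.46,0.68,-0.4,0,0,0, 0,0.46,0.68,-0.2,0,0,0, 0,0.46,0.68,-0.05,0,0,0, 0,0.46,0.68,0.05,0,0,0, 0,0.46,0.68,0.05,0,0,0, 0,0.46,0.68,0.05,0,0,0]'
python3 - <<'E'
from h import *
from plant import r
st=r.get_state();print(toI(st["tool_pos"]))
s,w=r.snapshot("side"),r.snapshot("wrist")
o=np.zeros((600,800,3),np.uint8)
o[:300,:520]=cv2.resize(s["img"][180:330,200:460],None,fx=2,fy=2)
o[300:,:400]=cv2.resize(w["img"],(400,300));o[300:,400:]=cv2.resize(w["img"][150:350,190:457],(400,300))
cv2.imwrite("pics/k1.png",o[:,:,::-1])
E
```

```text
clock: 14.85
tool_pos: [0.4217, 0.0262, 0.0883]
eef_rot: [-0.197, 0.98, 0.0, 0.001]
contact_force: [-0.0, -0.1, 0.9]
opening: 0.004
finger_force: 0.0
[-0.0989  0.0012  0.0883]
```

View pics/k1.png

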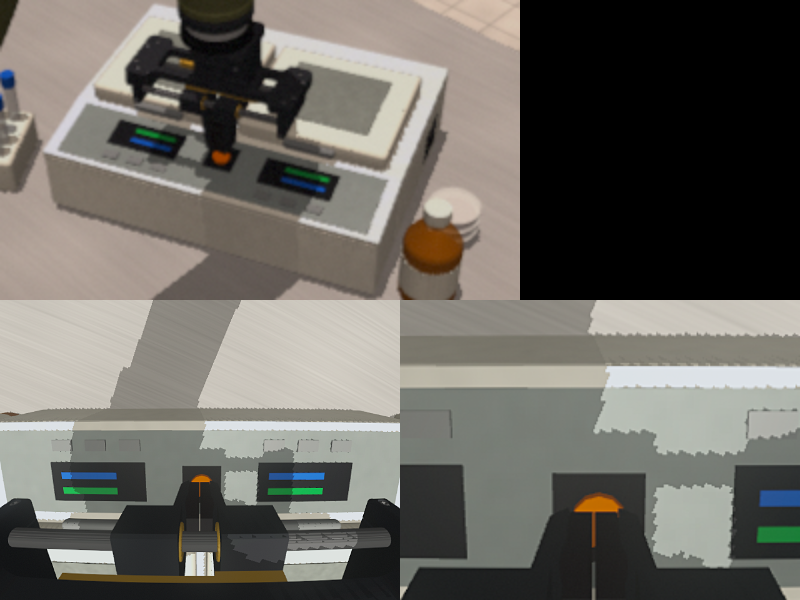

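Both lids are shut, and the tip is centred over the orange key in the wrist view. Now I'll press slowly.

```bash
python3 -m pendant '[0,0.01,0,0.03,0,0,0, 0,0.01,0,0.06,0,0,0, 0,0.01,0,0.08,0,0,0, 0,0.01,0,0.09,0,0,0, 0,0.01,0,0.1,0,0,0, 0,0.01,0,0.11,0,0,0, 0,0.01,0,0.115,0,0,0, 0,0.01,0,0.115,0,0,0]'
```

```text
clock: 15.75
tool_pos: [0.4194, 0.0257, 0.0712]
eef_rot: [-0.197, 0.98, 0.0, 0.0]
contact_force: [0.9, 1.0, 2.4]
opening: 0.004
finger_force: 1.2
```

```bash
python3 -m pendant '[0,0,0,0.007,0,0,0, 0,0,0,0.014,0,0,0, 0,0,0,0.014,0,0,0]';python3 -m pendant '[0,0,0,0.007,0,0,0, 0,0,0,0.014,0,0,0, 0,0,0,0.014,0,0,0]'
```

```text
clock: 16.05
tool_pos: [0.4197, 0.0257, 0.0692]
eef_rot: [-0.197, 0.98, 0.0, 0.001]
contact_force: [0.6, 0.0, 4.9]
opening: 0.005
finger_force: 2.1
clock: 16.35
tool_pos: [0.4198, 0.0258, 0.0683]
eef_rot: [-0.197, 0.98, -0.0, 0.001]
contact_force: [-1.5, 0.8, 23.4]
opening: 0.005
finger_force: 11.8
```

```bash
python3 -m pendant '[0,0,0,-0.03,0,0,0, 0,0,0,-0.1,0,0,0, 0,0,0,-0.4,0,0,0, 0,0,0,-0.7,0,0,0, 0,0,0,-1,0,0,0, 0,0.3,0,-1,0,0,0, 0,0.3,0,-1,0,0,0]' && python3 -m pendant '[0,0,0.3,-0.3,0,0,0, 0,0,0.6,-0.6,0,0,0, 0,0,0.9,-0.6,0,0,0, 0,0,1,-0.6,0,0,0, 0,0,1,-0.6,0,0,0]'
python3 - <<'E'
from h import *
from plant import r
s,w=r.snapshot("side"),r.snapshot("top")
o=np.zeros((600,800,3),np.uint8)
o[:300,:520]=cv2.resize(s["img"][150:300,200:460],None,fx=2,fy=2)
o[300:,:500]=cv2.resize(w["img"][110:290,160:460],(500,300))
cv2.imwrite("pics/f1.png",o[:,:,::-1])
E
```

```text
clock: 17.05
tool_pos: [0.3705, 0.0048, 0.2169]
eef_rot: [-0.196, 0.981, -0.002, -0.004]
contact_force: [-0.4, -1.0, -0.5]
opening: 0.002
finger_force: 0.0
clock: 17.55
tool_pos: [0.3182, 0.1499, 0.3075]
eef_rot: [-0.2, 0.98, 0.001, 0.0]
contact_force: [0.0, -0.7, 0.3]
opening: 0.007
finger_force: 0.0
```

View pics/f1.png

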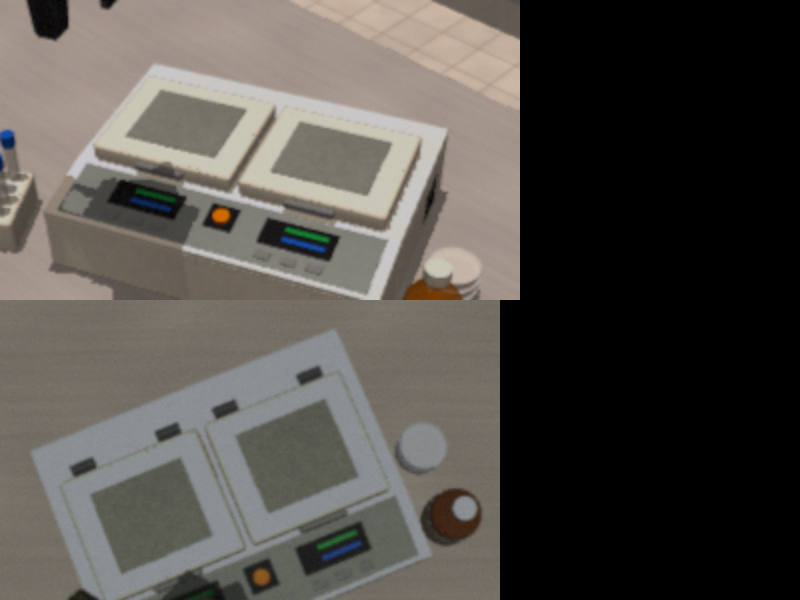

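Both lids lie flat, the key is back up at crop (221,215), and the bottle, stack and rack haven't moved. The arm is clear, so I'm handing in.

```bash
python3 -c "
from plant import r
print(r.finish_job())"
```

```text
the job is handed in; nothing more can be done
None
```

I pushed both lids gently shut, pressed the orange key fully down and released it, and handed the job in at about 17.6 s; the last pictures show both lids flat and the things beside the incubator unmoved, but no verdict came back.

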